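# Seat a round mirror cell in a three-ball measuring nest

### The job

Lift the round mirror cell by its white knob from the white tray, stand it upright inside the engraved ring at the mouth of the measuring nest and let go of it. Then, with the fingertips low behind its rim, gently nudge it past the sprung brass ball until you feel it come home against the stop's ball and the side ball; press it home with about 10 N for half a second (the balls must never carry more than 15 N) and draw back, leaving the cell resting against all three balls. Do not disturb anything else on the bench.

Things in the scene. Friction and masses are not known exactly. Their poses are not given: they have to be found in the camera images.
- mirror_mid (a point): the loose mirror cell: a dark steel disc 50 mm in diameter and 16 mm thick (its mirror faces down) with a copper-coloured ring and a white handling knob standing on the middle of its top, 18 mm in diameter and 30 mm tall; 46 mm tall in all, about 0.2 kg. The point lies on its axis, 23 mm above its underside (so 7 mm above the top of the disc); z is its axis. It begins on the tray. Grasp the knob.
- tray: white round parking tray, fixed, 80 mm across, floor 5 mm above the bench, rim 5 mm higher; origin at the centre of its underside
- nest: the nest, fixed to the bench: aluminium plate 12 mm thick, from -100 to +72 mm along its x and from -48 to +84 mm along its y; origin at bench level, under the point seat. Its +x is the direction of nudging, from the mouth to the seat; z up. On its +y side, clear of the cell, stands the grey plunger housing (34 mm above the bench). Ball centres are 8 mm (plunger: 10.5 mm) above the plate.
- mouth (a point): centre of the engraved ring (55 mm) on top of the plate, 48 mm before point seat (x = -48, y = +2 mm in the nest's frame), where the mirror cell is first set down; there it is some 6 mm clear of the balls and 4 mm clear of the white guide strip (12 mm high, slippery, inner face at y = -27.5 mm from x = -54 to -10 mm), which keeps it from slipping aside
- seat (a point): point on top of the plate: the cell's axis would come here if the stop's ball were screwed fully out towards the mouth. As the ball is set 0 to 8 mm farther on, the cell really seats 0 to 8 mm beyond this point along the nest's +x (and up to 2 mm to its -y side). The seated cell's mirror_mid is 23 mm higher.
- ball_side: fixed steel ball 12 mm in diameter beside the seat on the nest's -y side, 31 mm from the point seat (1 mm behind it); origin at the ball's centre
- plunger (a joint): travel in m of the sprung brass ball: 0 = fully out; with the cell seated 0.001 to 0.0075, more the nearer the stop is set; 0.0125 fully pressed in. Its spring gives 2 N at 0 and 0.4 N more per mm. Nudging the cell past it takes up to about 7 N and eases before the seat; a cell left well short is held there by friction. Seated, it keeps about 1 N or more on the ball ahead.
- plunger_tip (a point): centre of the sprung brass ball (20 mm in diameter), on the nest's +y side, 13 mm behind point seat; it moves along a line 85 degrees from the nest's +x
- timer: white bench timer, 60 x 62 x 20 mm, loose bystander; origin under its centre
- tweezers: steel tweezers, 116 mm long, loose bystander; origin under their centre
- label_tape: roll of blue tape, 55 mm across, 19 mm tall, loose bystander; origin under its centre
- indicator_a: amber dropper bottle with red bulb, 38 mm across, 107 mm tall, loose bystander; origin under its centre
- stop_block: the stop ahead: grey block fixed on the plate, 18 x 26 x 20 mm, front face 49 mm beyond point seat along +x; origin under its middle (58 mm beyond seat). A brass set screw in its front face carries a fixed steel ball 12 mm in diameter, the ball ahead, its centre 31 to 39 mm beyond seat: the screw was locked anew for each job, its setting is not measured and must be felt.
Mind the look-alikes: they are no part of the job. What is shaped like the part that bears mirror_mid but purple is not meant.

How it is judged (in metres and radians):
On the way, in this order (a step that is already met when the one before it is completed fails the run):
1. the mirror cell stands free inside the ring at the mouth (horizontal distance between mirror_mid and mouth below 0.012 m and z of mirror_mid in the frame of mouth below 0.026 m and angle between mirror_mid's own z axis and vertical below 0.06 rad and contact force between the fingers and mirror below 0.1 N), for 0.2 s.
2. it is pressed home: at least 6 N on the ball of the stop while the side ball and the plunger also touch (x of mirror_mid in the frame of seat between -0.002 and 0.01 m and y of mirror_mid in the frame of seat between -0.004 and 0.002 m and contact force between mirror and stop_block above 6 N and contact force between mirror and ball_side above 0.3 N and contact force between mirror and plunger above 0.3 N), for 0.2 s.
At the end, for the whole second after the job is handed in: the mirror cell stands flat on the plate (tilt under 0.05 rad) in the seat, at rest, its axis -2 to +10 mm along x and -4 to +2 mm along y from the site seat, and bears with more than 0.3 N on each of the stop's ball, the side ball and the plunger (x of mirror_mid in the frame of seat between -0.002 and 0.01 m and y of mirror_mid in the frame of seat between -0.004 and 0.002 m and angle between mirror_mid's own z axis and vertical below 0.05 rad and z of mirror_mid in the frame of seat below 0.0255 m and contact force between mirror and stop_block above 0.3 N and contact force between mirror and ball_side above 0.3 N and contact force between mirror and plunger above 0.3 N and linear speed of mirror below 0.01 m/s); the robot touches nothing.
It fails at once if the stop, the side ball or the plunger is loaded by the cell with more than 15 N (contact force between mirror and stop_block above 15 N or contact force between mirror and ball_side above 15 N or contact force between mirror and plunger above 15 N).
It fails at once if the mirror cell is tipped over (angle between mirror_mid's own z axis and vertical above 0.5 rad).
It fails at once if a bystander is moved by more than 15 mm (distance of any of timer, tweezers, label_tape, indicator_a from where it was at the start of the episode above 0.015 m).
It also fails if it takes over 72 s, if anything falls off the work surface, if the arm or the gripper's body presses on something with over 40 N, if the wrist force passes 120 N, or if a joint passes its speed limit or range.

### The arm

A 6-joint arm with a two-finger parallel gripper is mounted at the origin on a cart in front of the work surface, level with it; the furniture and walls round the work are solid. World frame = base frame: x ahead of the robot, y to its left, z up, the work surface at z = 0. Lengths are in m, angles in degrees, forces in N, time in s.
With the tool pointing down it reaches from about 0.4 to 0.825 m from the base axis. Payload 7 kg.
Tool frame: the origin (TCP) lies at the very end of the fingers, on their centre line; the grasp point (between the pads) lies 19 mm behind it; z points along the fingers, x is the direction in which the jaws open and shut, and the axes are right-handed (so a half turn about z gives the same grasp; the last joint's range is limited). The gripper opens to 88 mm and grips with 3 to 60 N. Pads are 19 mm wide; open, the fingers measure 130 mm over their backs; the gripper's body (78 mm by 193 mm) begins 47 mm behind the grasp point.
Start: joints at [-50.758, 20.546, 0.682, 0, -70.136, -16.507], TCP at [0.261, -0.623, 0.227] pointing down, gripper open.
Joint ranges: [-176.03, 176.03], [-82.01, 121.73], [-58.28, 71.71], [-173.87, 95.51], [-174.79, -0.11], [-173.66, 173.66]. Speed limits (degrees/s): [136.94, 136.94, 172.46, 180, 180, 180].

### API

Orientations are given as [roll, pitch, yaw] about the fixed x, y, z axes, in that order (R = Rz(yaw) Ry(pitch) Rx(roll)).
In Python, from plant import get_state, optics, order, finder gives the robot as it stands.
- The arm moves only by the shell command python3 -m crank 'ROWS' [FORCE]. ROWS is JSON, a list of rows, each an object of numbers: "dx", "dy", "dz": the shift along the tool's x, y, z in mm; "wx", "wy", "wz": the turn, a rotation vector about the tool's x, y, z in degrees; "hand": the opening in per cent of the stroke, from 0 (shut) to 100 (fully open). A call has 1 to 10 rows; each row shifts and turns the commanded pose from where the row before left it, along the tool's axes as they then stand; what a row does not reach is not made up. A row lasts 1/8 s, in which the tool goes at most 62.5 mm and 10.7 degrees, less where a joint would pass 70% of its speed; a pose out of reach is approached as far as the arm can. A call is refused whole if a number of a shift passes 62.5 or a number of a turn 10.7, either way. A call with a gripper value outside its range is refused whole. The fingers move at their own pace and stop on an object; FORCE is the grip in N (left out, the last holds). Time passes only in rows, so rows that do not move let the fingers close. It gives the time, the measured TCP pose, the force and the opening at its end, in the units of the state.
- get_state(): the state, without advancing time (a new reading comes with each control period).
- optics.capture(name): name is "scene" or "top" or "wrist"; returns the picture (400x640x3 uint8, blue, green, red); there is no depth.
- optics.calibration(name): a dict with "intrinsics" (3x3 intrinsics, pixels), "R" (3x3) and "t" (3): a world point X has camera coordinates R X + t; the wrist camera has in their place "T_tool_cam" (4x4, takes a point from camera to tool coordinates, whose origin is the TCP and whose axes are the tool frame's). Camera axes: x right, y down, z forward; pixel columns grow to the right and rows downward; lengths in m; the calibration is good to about 2 mm. A picture is of the moment at which its call begins: read the wrist's pose just before it. calibration takes no time and is no camera call.
- order.close_job(): hands the job in, once; it reports no verdict.
Trained networks look in the newest picture that a camera, given by its name, has taken for a name from the list of things; names that differ only in an ending like _2 or _b are one class to them, and where a whole thing is asked for, a point or a joint stands for the part that bears it (a point fixed in the world has none). Each returns a list of dicts, best first, with "conf" (0 to 1); they miss things now and then, are a little off and sometimes report something else, mostly with a low value. They report only what shows in the picture. A call takes as long as a camera call. They do not tell look-alikes from the thing itself.
- finder.masks_of(thing, camera): "mask" (400x640 bool, what is visible of it) and "rect" ([centre column, centre row, width, height] in pixels, round what is visible of it).
- finder.place_of(thing, camera): "centre" ([column, row] in pixels: a listed point, or the origin of a listed thing).
The state is a dict: "time_s": time; "joints": joint angles; "qd": joint speeds; "joint_torque": joint torques, N m; "tcp_pos": TCP position; "eef_rot": TCP orientation; "contact_force": force on the tool from outside, world axes, zero at the start; "moment": the same for the moment, N m; "gripper_width": finger opening in m.
Only numpy, scipy, OpenCV 4.12 (cv2) and the standard library are available. Lean on these libraries where they do the work, as an engineer would, in place of code of your own. Each camera call takes 0.05 s, during which the arm holds its last target.

## Working session

There is one attempt and no reset: what is moved stays moved. The work goes in short steps, Python scripts to look and compute and a shell command to move; the robot and the scene stay as the last step left them, time stands still between calls to the robot, and variables do not carry over. Pictures are saved under pics/ and viewed, and the job is handed in when it is done.

```bash
ls; mkdir -p pics; python3 - <<'E'
from plant import get_state, optics, order, finder
import cv2
print(get_state())
for n in ["scene","top","wrist"]:
    im=optics.capture(n); cv2.imwrite(f"pics/{n}0.png",im)
    c=optics.calibration(n); print(n,c)
E
```

```text
pics
{'time_s': 0.0, 'joints': array([-5.07597284e+01,  2.05920468e+01,  6.32900659e-01, -1.90106107e-02,
       -7.01364645e+01, -1.65049723e+01]), 'qd': array([ 0.04453019, -0.03095995, -0.06466905, -0.07349403, -0.04833778,
       -0.00596131]), 'joint_torque': array([-8.38932792e-04, -5.82712269e+01,  2.93046820e+01,  6.99698254e+00,
        6.74390380e-03, -1.74622232e-04]), 'tcp_pos': array([ 0.26062248, -0.62211575,  0.22561265]), 'eef_rot': array([-1.79989969e+02, -9.67484495e-02,  1.12728816e+02]), 'contact_force': array([-0.24149686,  0.18561855,  0.40633814]), 'moment': array([-0.06429546,  0.02933676, -0.02856775]), 'gripper_width': 0.08792402345710826}
scene {'intrinsics': array([[424.83448699,   0.        , 322.15793863],
       [  0.        , 424.83448699, 192.89969068],
       [  0.        ,   0.        ,   1.        ]]), 'R': array([[-0.84324995, -0.53708878, -0.02156764],
       [-0.35391626,  0.58496693, -0.72976501],
       [ 0.40456495, -0.60774118, -0.68335778]]), 't': array([0.51457354, 0.23324782, 1.01257279])}
top {'intrinsics': array([[486.65935228,   0.    
[... 157 characters left out ...]
94973,  0.00964329],
       [-0.99792064, -0.00336201, -0.06436688],
       [ 0.06439606, -0.00944643, -0.99787971]]), 't': array([0.00205141, 0.61918398, 1.33939269])}
wrist {'intrinsics': array([[346.78890826,   0.        , 317.83007146],
       [  0.        , 346.78890826, 199.18303015],
       [  0.        ,   0.        ,   1.        ]]), 'T_tool_cam': array([[ 9.99999957e-01,  1.10103020e-04,  2.73284418e-04,
        -4.08502787e-04],
       [-1.80301236e-04,  9.62278516e-01,  2.72066216e-01,
        -7.37364419e-02],
       [-2.33020412e-04, -2.72066254e-01,  9.62278494e-01,
        -1.57570456e-01],
       [ 0.00000000e+00,  0.00000000e+00,  0.00000000e+00,
         1.00000000e+00]])}
```

View pics/scene0.png

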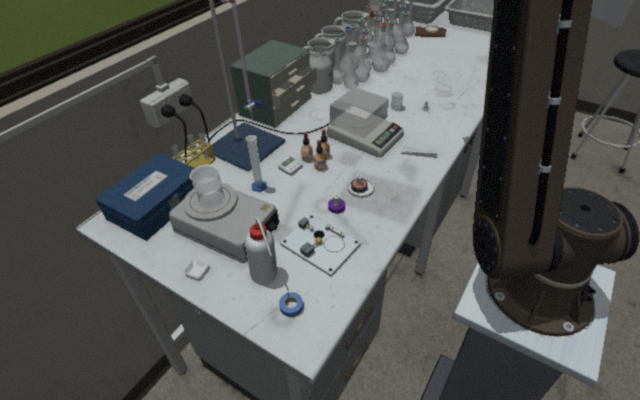

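View pics/top0.png

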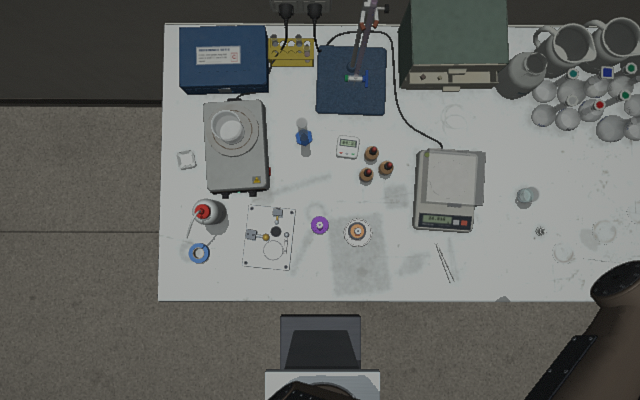

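```bash
cat > h.py <<'E'
from plant import get_state, optics, order, finder
import numpy as np, cv2
from scipy.spatial.transform import Rotation as Ro
def ray(cam,uv,z,st=None):
    c=optics.calibration(cam);K=c["intrinsics"]
    d=np.linalg.inv(K)@np.array([uv[0],uv[1],1.])
    if cam=="wrist":
        st=st or get_state(); T=c["T_tool_cam"];Rt=Ro.from_euler('xyz',st['eef_rot'],degrees=True).as_matrix()
        o=Rt@T[:3,3]+st['tcp_pos']; d=Rt@T[:3,:3]@d
    else:
        o=-c["R"].T@c["t"]; d=c["R"].T@d
    return o+d*(z-o[2])/d[2]
def proj(cam,X,st=None):
    c=optics.calibration(cam);K=c["intrinsics"];X=np.asarray(X,float)
    if cam=="wrist":
        st=st or get_state(); T=c["T_tool_cam"];Rt=Ro.from_euler('xyz',st['eef_rot'],degrees=True).as_matrix()
        p=T[:3,:3].T@(Rt.T@(X-st['tcp_pos'])-T[:3,3])
    else: p=c["R"]@X+c["t"]
    p=K@p; return p[:2]/p[2]
E
python3 - <<'E'
from h import *
zs=dict(mirror_mid=.028,tray=0,nest=0,mouth=.012,seat=.012,ball_side=.02,plunger_tip=.0225,stop_block=.012,timer=0,tweezers=0,label_tape=0,indicator_a=0)
for cam in ["top","scene"]:
  for n,z in zs.items():
    r=finder.place_of(n,cam)
    print(cam,n,[(np.round(d["centre"],1).tolist(),round(d["conf"],2),np.round(ray(cam,d["centre"],z)*1e3,1).tolist()[:2]) for d in r[:3]])
E
```

```text
top mirror_mid [([317.3, 225.8], 0.62, [548.7, 15.5])]
top tray [([358.9, 229.8], 0.73, [538.1, -102.1])]
top nest [([277.3, 231.9], 0.87, [531.5, 128.3])]
top mouth [([272.2, 249.0], 0.88, [483.9, 141.1])]
top seat [([274.7, 233.3], 0.71, [527.6, 134.5])]
top ball_side [([288.0, 234.5], 0.43, [524.4, 96.9])]
top plunger_tip [([264.3, 237.0], 0.56, [517.3, 162.3])]
top stop_block [([197.8, 256.6], 0.66, [462.3, 347.7]), ([279.9, 211.0], 0.55, [590.0, 120.5])]
top timer [([348.6, 149.3], 0.73, [767.4, -73.1])]
top tweezers [([443.2, 262.3], 0.51, [447.3, -339.6])]
top label_tape [([198.8, 255.2], 0.49, [465.6, 347.9])]
top indicator_a [([363.5, 177.4], 0.53, [686.9, -115.5])]
scene mirror_mid [([334.7, 199.4], 0.82, [561.9, 7.9]), ([353.4, 180.2], 0.66, [556.9, -92.0])]
scene tray [([359.2, 189.6], 0.45, [535.7, -91.7])]
scene nest [([321.2, 237.9], 0.92, [530.4, 130.1]), ([289.5, 305.1], 0.17, [482.2, 343.9])]
scene mouth [([334.3, 246.2], 0.72, [480.0, 144.8]), ([355.0, 183.2], 0.47, [554.6, -98.5])]
scene seat [([322.2, 234.3], 0.67, [529.2, 126.6])]
scene ball_side [([324.4, 225.2], 0.52, [537.7, 101.6])]
scene plunger_tip [([319.6, 238.9], 0.54, [521.3, 151.3])]
scene stop_block [([303.4, 224.1], 0.4, [593.4, 122.2])]
scene timer [([288.2, 166.3], 0.56, [785.3, -70.6])]
scene tweezers [([418.6, 151.6], 0.58, [457.0, -357.3]), ([290.7, 166.0], 0.57, [779.3, -76.0]), ([326.0, 224.9], 0.47, [544.7, 83.0])]
scene label_tape [([289.9, 305.3], 0.69, [481.1, 343.8]), ([332.6, 246.7], 0.15, [488.2, 140.1])]
scene indicator_a [([317.2, 168.9], 0.81, [697.8, -107.9])]
```

The scene and top views show the tray with the copper-ringed white cell at top px (358,231), the purple look-alike at (320,225) and the nest at (270,238). The ring is at (272,250), the stop block at (278,212) and the plunger housing at (251,235). I'm moving above the work for a wrist view.

```bash
python3 -m crank '[{"dx":40,"dy":38},{"dx":45,"dy":43},{"dx":45,"dy":43},{"dx":45,"dy":43},{"dx":45,"dy":43},{"dx":45,"dy":43},{"dx":45,"dy":43},{"dx":45,"dy":43},{"dx":45,"dy":43},{"dx":30,"dy":28}]' && python3 -m crank '[{"dx":40,"dy":38},{"wz":10},{"wz":10},{"wz":10},{"wz":4}]'
```

```text
validation failed for argument at $[0]...
```

```bash
python3 - <<'E'
from h import *
st=get_state(); print(st['tcp_pos'],st['eef_rot'],st['contact_force'])
im=optics.capture("wrist"); cv2.imwrite("pics/w1.png",im)
zs=dict(mirror_mid=.028,tray=0,nest=0,mouth=.012,seat=.012,ball_side=.02,plunger_tip=.0225,stop_block=.012)
for n,z in zs.items():
    r=finder.place_of(n,"wrist")
    print(n,[(np.round(d["centre"],1).tolist(),round(d["conf"],2),np.round(ray("wrist",d["centre"],z,st)*1e3,1).tolist()[:2]) for d in r[:3]])
E
```

```text
[ 0.26084117 -0.62253465  0.2265511 ] [-1.79997972e+02 -1.57443650e-03  1.12737384e+02] [ 0.48997153  0.74717793 -0.54290132]
mirror_mid []
tray []
nest []
mouth []
seat []
ball_side []
plunger_tip []
stop_block []
```

View pics/w1.png

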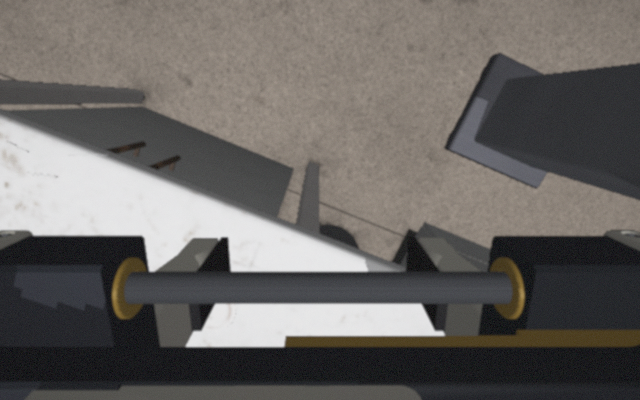

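The wrist picture shows the fingers at the bottom and the bench edge, with image-up being tool −y. The move was refused, so I'll find out which row format it wants.

```bash
python3 -m crank '[{"dx":40,"dy":38,"dz":0,"wx":0,"wy":0,"wz":0,"hand":100}]'; python3 -m crank '[{"dx":10.0,"dy":9.0}]'
```

```text
time_s: 1.92
tcp_pos: [0.2797, -0.5722, 0.2253]
eef_rot: [-179.9, -0.1, 112.6]
contact_force: [1.1, 1.2, 0.0]
gripper_width: 0.0875validation failed for argument at $[0]...
```

```bash
python3 -m crank '[{"dx":45,"dy":36,"dz":0,"wx":0,"wy":0,"wz":0,"hand":100},{"dx":49,"dy":38,"dz":0,"wx":0,"wy":0,"wz":0,"hand":100},{"dx":49,"dy":38,"dz":0,"wx":0,"wy":0,"wz":0,"hand":100},{"dx":49,"dy":38,"dz":0,"wx":0,"wy":0,"wz":0,"hand":100},{"dx":49,"dy":38,"dz":0,"wx":0,"wy":0,"wz":0,"hand":100},{"dx":49,"dy":38,"dz":0,"wx":0,"wy":0,"wz":0,"hand":100},{"dx":49,"dy":38,"dz":0,"wx":0,"wy":0,"wz":0,"hand":100},{"dx":49,"dy":38,"dz":0,"wx":0,"wy":0,"wz":0,"hand":100},{"dx":49,"dy":38,"dz":0,"wx":0,"wy":0,"wz":0,"hand":100},{"dx":42,"dy":35,"dz":0,"wx":0,"wy":0,"wz":0,"hand":100}]' ; python3 -c "
from h import *
s=get_state();print(s['joints'])"
```

```text
time_s: 3.18
tcp_pos: [0.4414, 0.0181, 0.2272]
eef_rot: [179.9, -0.0, 112.8]
contact_force: [1.2, -0.4, 0.3]
gripper_width: 0.0878
[ 2.80798844e+01 -2.22950333e+00 -2.70677380e+01  6.93020631e-03
 -6.50675484e+01 -9.52842108e+01]
```

```bash
python3 -m crank '[{"dx":0,"dy":0,"dz":0,"wx":0,"wy":0,"wz":-10,"hand":100},{"dx":0,"dy":0,"dz":0,"wx":0,"wy":0,"wz":-10.5,"hand":100},{"dx":0,"dy":0,"dz":0,"wx":0,"wy":0,"wz":-10.5,"hand":100},{"dx":0,"dy":0,"dz":0,"wx":0,"wy":0,"wz":-10.5,"hand":100},{"dx":0,"dy":0,"dz":0,"wx":0,"wy":0,"wz":-10.5,"hand":100},{"dx":0,"dy":0,"dz":0,"wx":0,"wy":0,"wz":-10.5,"hand":100},{"dx":0,"dy":0,"dz":0,"wx":0,"wy":0,"wz":-10.5,"hand":100},{"dx":0,"dy":0,"dz":0,"wx":0,"wy":0,"wz":-10.5,"hand":100},{"dx":0,"dy":0,"dz":0,"wx":0,"wy":0,"wz":-10.5,"hand":100},{"dx":0,"dy":0,"dz":0,"wx":0,"wy":0,"wz":-10.5,"hand":100}]' ; python3 -m crank '[{"dx":0,"dy":0,"dz":0,"wx":0,"wy":0,"wz":-10.5,"hand":100},{"dx":0,"dy":0,"dz":0,"wx":0,"wy":0,"wz":-10.5,"hand":100},{"dx":0,"dy":0,"dz":0,"wx":0,"wy":0,"wz":-10.5,"hand":100},{"dx":0,"dy":0,"dz":0,"wx":0,"wy":0,"wz":-7,"hand":100},{"dx":0,"dy":0,"dz":0,"wx":0,"wy":0,"wz":0,"hand":100}]'
python3 - <<'E'
from h import *
st=get_state(); print(st['tcp_pos'],st['eef_rot'],st['contact_force'])
im=optics.capture("wrist"); cv2.imwrite("pics/w2.png",im)
zs=dict(mirror_mid=.028,tray=0,nest=0,mouth=.012,seat=.012,ball_side=.02,plunger_tip=.0225,stop_block=.012)
for n,z in zs.items():
    r=finder.place_of(n,"wrist")
    print(n,[(np.round(d["centre"],1).tolist(),round(d["conf"],2),np.round(ray("wrist",d["centre"],z,st)*1e3,1).tolist()[:2]) for d in r[:3]])
E
```

```text
time_s: 4.42
tcp_pos: [0.4412, 0.0157, 0.2267]
eef_rot: [-180.0, 0.0, -142.4]
contact_force: [0.3, -0.3, 0.2]
gripper_width: 0.0876
time_s: 5.05
tcp_pos: [0.4412, 0.0158, 0.2267]
eef_rot: [-180.0, 0.0, -104.3]
contact_force: [0.6, -0.5, 0.8]
gripper_width: 0.0881
[0.44118457 0.0157611  0.22673273] [-1.79982413e+02  1.65316026e-02 -1.04314111e+02] [ 0.62778934 -0.46384097  0.78347603]
mirror_mid [([404.4, 48.8], 0.91, [538.1, -94.4]), ([294.9, 61.2], 0.7, [553.2, 9.4])]
tray []
nest [([194.1, 116.7], 0.83, [529.4, 130.6])]
mouth [([197.7, 160.1], 0.75, [484.7, 138.3])]
seat [([190.9, 113.7], 0.56, [532.5, 128.6])]
ball_side [([217.7, 108.8], 0.76, [529.9, 97.7])]
plunger_tip [([165.2, 129.8], 0.68, [523.3, 156.0])]
stop_block []
```

View pics/w2.png

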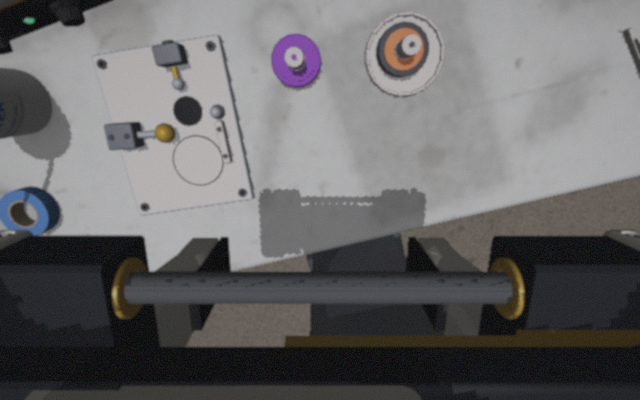

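The wrist view shows the purple look-alike at (296,60) and the true cell on its tray at (405,52). On the nest are the ring (198,160), side ball (217,111), plunger ball (165,132) and stop ball (178,84). I'll refine the cell and nest poses from this picture.

```bash
python3 - <<'E'
from h import *
from scipy.optimize import least_squares
im=cv2.imread("pics/w2.png")
cv2.imwrite("pics/c2.png",cv2.resize(im[20:230,80:270],None,fx=2.8,fy=2.8,interpolation=cv2.INTER_CUBIC))
cv2.imwrite("pics/c3.png",cv2.resize(im[0:110,350:460],None,fx=5,fy=5,interpolation=cv2.INTER_CUBIC))
E
```

```text
(no output)
```

View pics/c2.png

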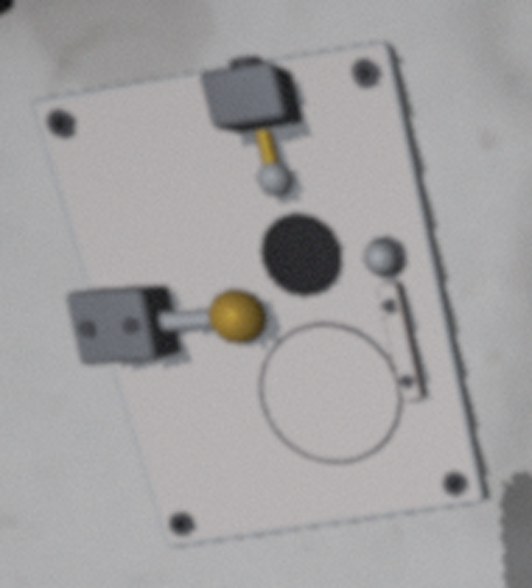

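View pics/c3.png

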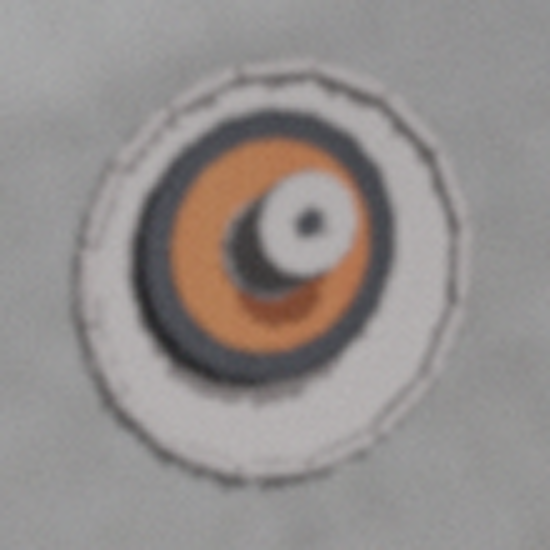

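```bash
python3 - <<'E'
from h import *
from scipy.optimize import least_squares
st=dict(tcp_pos=np.array([0.44118457,0.0157611,0.22673273]),eef_rot=np.array([-1.79982413e+02,1.65316026e-02,-1.04314111e+02]))
f=lambda u,v,s=2.8:(80+u/2.8,20+v/2.8)
print("knob",ray("wrist",(412,44.4),.051,st),"disc",ray("wrist",(404,49),.021,st))
pts={"stop":((274,179),.02),"side":((383,257),.02),"pl":((237,316),.0225),"ring":((332,392),.012),"c1":((35,100),.012),"c2":((390,42),.012),"c3":((487,498),.012),"c4":((172,546),.012)}
loc={"ring":(-48,2),"c1":(72,84),"c2":(72,-48),"c3":(-100,-48),"c4":(-100,84)}
W={k:ray("wrist",f(*p),z,st)[:2]*1e3 for k,(p,z) in pts.items()}
def T(q,l):
    c,s=np.cos(q[2]),np.sin(q[2]); return np.array([q[0]+c*l[0]-s*l[1],q[1]+s*l[0]+c*l[1]])
w={k:1 for k in loc}; w["ring"]=3
r=least_squares(lambda q:np.concatenate([(T(q,l)-W[k])*w[k] for k,l in loc.items()]),[530,130,-.2])
q=r.x;print(q,np.degrees(q[2]))
for k in W:
    d=W[k]-q[:2];c,s=np.cos(q[2]),np.sin(q[2]);print(k,W[k].round(1),"local",np.round([c*d[0]+s*d[1],-s*d[0]+c*d[1]],1))
print("mouth",T(q,(-48,2)))
E
```

```text
knob [ 0.53831559 -0.09568242  0.051     ] disc [ 0.53853625 -0.09579016  0.021     ]
[ 5.31884760e+02  1.30060304e+02 -1.00044763e-01] -5.7321426556845125
stop [562.6 128.5] local [30.7  1.5]
side [527.4  99.6] local [ -1.5 -30.8]
pl [520.5 157.7] local [-14.   26.4]
ring [484.5 137.3] local [-47.8   2.5]
c1 [610.  204.6] local [70.3 82. ]
c2 [596.7  75.7] local [ 69.9 -47.6]
c3 [429.1  91.9] local [-98.4 -48.3]
c4 [441.3 221.1] local [-99.2  81.5]
mouth [484.32453062 136.84444575]
```

```bash
python3 -m crank '[{"dx":0,"dy":0,"dz":0,"wx":0,"wy":0,"wz":-8.6,"hand":100},{"dx":25.3,"dy":-27,"dz":27.5,"wx":0,"wy":0,"wz":0,"hand":100},{"dx":25.3,"dy":-27,"dz":27.5,"wx":0,"wy":0,"wz":0,"hand":100},{"dx":25.3,"dy":-27,"dz":27.5,"wx":0,"wy":0,"wz":0,"hand":70},{"dx":25.3,"dy":-27,"dz":27.5,"wx":0,"wy":0,"wz":0,"hand":70},{"dx":0,"dy":0,"dz":0,"wx":0,"wy":0,"wz":0,"hand":70},{"dx":0,"dy":0,"dz":0,"wx":0,"wy":0,"wz":0,"hand":70}]'
python3 - <<'E'
from h import *
st=get_state(); print(st['tcp_pos'],st['eef_rot'],st['contact_force'])
R=Ro.from_euler('xyz',st['eef_rot'],degrees=True).as_matrix()
print(R.T@(np.array([.5384,-.0957,.027])-st['tcp_pos'])*1e3)
im=optics.capture("wrist"); cv2.imwrite("pics/w3.png",im)
im=optics.capture("scene"); cv2.imwrite("pics/s3.png",cv2.resize(im[120:320,220:480],None,fx=3,fy=3))
E
```

```text
time_s: 6.38
tcp_pos: [0.5385, -0.0957, 0.1165]
eef_rot: [180.0, -0.0, -95.7]
contact_force: [-0.1, -0.4, 0.9]
gripper_width: 0.0622
[ 0.53853237 -0.09570519  0.11649867] [ 1.79966405e+02 -1.39423109e-02 -9.57071940e+01] [-0.11220736 -0.40742956  0.88846387]
[-1.37815967e-02  7.97549927e-02  8.94987329e+01]
```

View pics/w3.png

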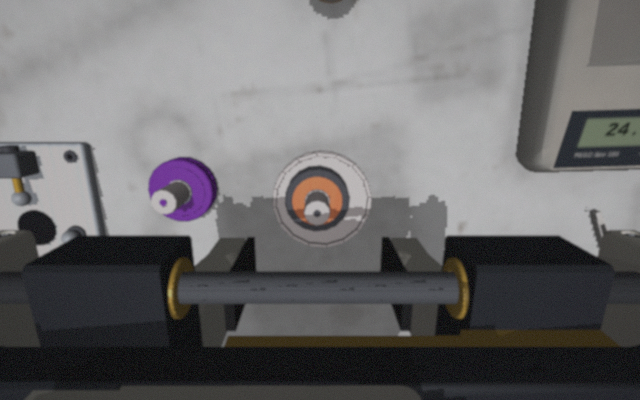

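View pics/s3.png

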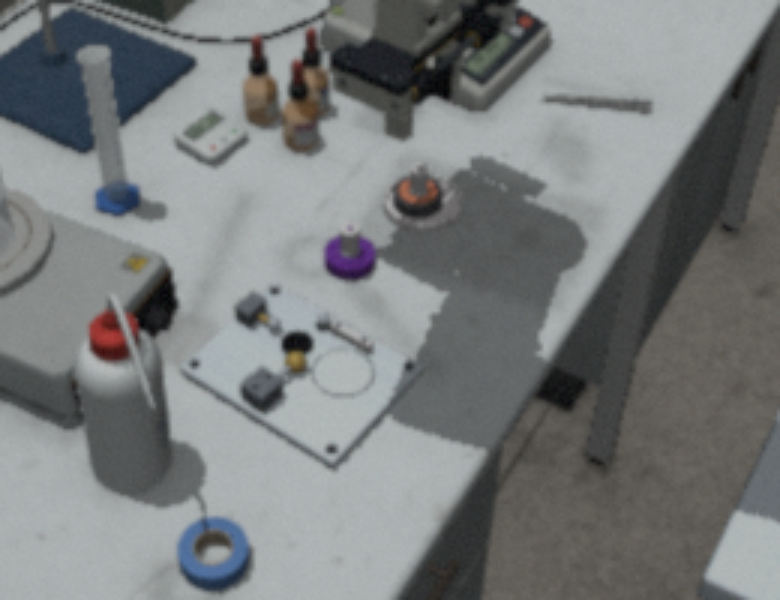

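```bash
python3 - <<'E'
from h import *
for uv in [(414,228),(416,150),(470,232)]:
  for z in (0,.05,.09): print(uv,z,ray("top",uv,z)*1e3)
st=get_state()
for uv in [(517,160),(548,170)]:
  for z in (0,.03,.05): print(uv,z,ray("wrist",uv,z,st)*1e3)
for uv in [(317,208)]: print(ray("wrist",uv,.051,st))
E
```

```text
(414, 228) 0 [ 543.57810988 -258.0749442     0.        ]
(414, 228) 0.05 [ 543.1444064  -248.09009831   50.        ]
(414, 228) 0.09 [ 542.79744363 -240.1022216    90.        ]
(416, 150) 0 [ 766.23923585 -265.91974143    0.        ]
(416, 150) 0.05 [ 757.71692888 -255.64991785   50.        ]
(416, 150) 0.09 [ 750.89908331 -247.43405898   90.        ]
(470, 232) 0 [ 532.72083867 -416.78953774    0.        ]
(470, 232) 0.05 [ 532.68154693 -401.03907196   50.        ]
(470, 232) 0.09 [ 532.65011355 -388.43869934   90.        ]
(517, 160) 0 [ 551.07867785 -256.61480688    0.        ]
(517, 160) 0.03 [ 557.6532509 -239.8505675   30.       ]
(517, 160) 0.05 [ 562.0362996  -228.67440791   50.        ]
(548, 170) 0 [ 540.44724871 -281.90086246    0.        ]
(548, 170) 0.03 [ 548.18099766 -262.37961027   30.        ]
(548, 170) 0.05 [ 553.3368303  -249.36544214   50.        ]
[ 0.54247031 -0.09539858  0.051     ]
```

```bash
python3 -m crank '[{"dx":0,"dy":-1.5,"dz":30,"wx":0,"wy":0,"wz":0,"hand":70},{"dx":0,"dy":0,"dz":30,"wx":0,"wy":0,"wz":0,"hand":70},{"dx":0,"dy":0,"dz":20,"wx":0,"wy":0,"wz":0,"hand":70},{"dx":0,"dy":0,"dz":9,"wx":0,"wy":0,"wz":0,"hand":60},{"dx":0,"dy":0,"dz":0,"wx":0,"wy":0,"wz":0,"hand":40}]' 20
python3 -m crank '[{"dx":0,"dy":0,"dz":0,"wx":0,"wy":0,"wz":0,"hand":30},{"dx":0,"dy":0,"dz":0,"wx":0,"wy":0,"wz":0,"hand":20},{"dx":0,"dy":0,"dz":0,"wx":0,"wy":0,"wz":0,"hand":10},{"dx":0,"dy":0,"dz":0,"wx":0,"wy":0,"wz":0,"hand":0},{"dx":0,"dy":0,"dz":0,"wx":0,"wy":0,"wz":0,"hand":0},{"dx":0,"dy":0,"dz":0,"wx":0,"wy":0,"wz":0,"hand":0}]' 20
```

```text
time_s: 7.1
tcp_pos: [0.5403, -0.0953, 0.0281]
eef_rot: [-180.0, 0.0, -95.6]
contact_force: [-0.2, -0.1, 0.1]
gripper_width: 0.0474
time_s: 7.85
tcp_pos: [0.5405, -0.0958, 0.028]
eef_rot: [-180.0, 0.0, -95.7]
contact_force: [-0.7, 0.7, 5.9]
gripper_width: 0.0177
```

```bash
python3 -m crank '[{"dx":0,"dy":0,"dz":-10,"wx":0,"wy":0,"wz":0,"hand":0},{"dx":0,"dy":0,"dz":-25,"wx":0,"wy":0,"wz":0,"hand":0},{"dx":0,"dy":0,"dz":-30,"wx":0,"wy":0,"wz":0,"hand":0},{"dx":0,"dy":0,"dz":-15,"wx":0,"wy":0,"wz":0,"hand":0},{"dx":0,"dy":0,"dz":0,"wx":0,"wy":0,"wz":0,"hand":0}]' 20
python3 - <<'E'
from h import *
st=get_state(); print(st['tcp_pos'],st['contact_force'],st['moment'])
R=Ro.from_euler('xyz',st['eef_rot'],degrees=True).as_matrix()
print(R.T@(np.array([.4843,.137,.045])-st['tcp_pos'])*1e3)
im=optics.capture("wrist"); cv2.imwrite("pics/w4.png",im)
E
```

```text
time_s: 8.48
tcp_pos: [0.5406, -0.0957, 0.1084]
eef_rot: [-179.9, 0.0, -95.7]
contact_force: [-0.2, 0.0, -2.7]
gripper_width: 0.0172
[ 0.5406016  -0.09565781  0.10835804] [-0.18588838  0.01614287 -2.70559087] [-0.10186334  0.09427026 -0.03536923]
[-225.91126579   79.14068257   63.36105052]
```

View pics/w4.png

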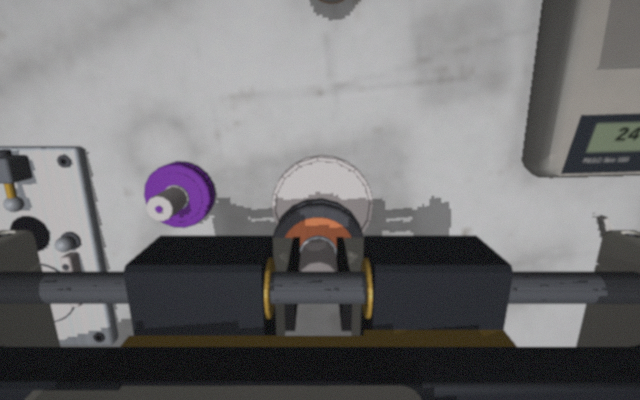

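```bash
python3 -m crank '[{"dx":-25,"dy":9,"dz":0,"wx":0,"wy":0,"wz":0,"hand":0},{"dx":-40,"dy":14,"dz":0,"wx":0,"wy":0,"wz":0,"hand":0},{"dx":-45,"dy":16,"dz":0,"wx":0,"wy":0,"wz":0,"hand":0},{"dx":-45,"dy":15,"dz":0,"wx":0,"wy":0,"wz":0,"hand":0},{"dx":-41,"dy":14,"dz":10,"wx":0,"wy":0,"wz":0,"hand":0},{"dx":-30,"dy":11,"dz":20,"wx":0,"wy":0,"wz":0,"hand":0},{"dx":0,"dy":0,"dz":0,"wx":0,"wy":0,"wz":0,"hand":0},{"dx":0,"dy":0,"dz":0,"wx":0,"wy":0,"wz":0,"hand":0}]' 20
python3 - <<'E'
from h import *
st=get_state(); print(st['tcp_pos'],st['contact_force'])
R=Ro.from_euler('xyz',st['eef_rot'],degrees=True).as_matrix()
im=optics.capture("wrist")
for o in (-4,-2,0,2,4): print(o,proj("wrist",R@np.array([0,(-25+o)/1e3,.007])+st['tcp_pos'],st))
cv2.imwrite("pics/w5.png",im)
cv2.imwrite("pics/w5c.png",cv2.resize(im[90:330,200:440],None,fx=2.5,fy=2.5))
im=optics.capture("scene"); cv2.imwrite("pics/s5.png",cv2.resize(im[170:300,250:410],None,fx=4,fy=4))
for c in ("wrist","scene"):
  for n in ("mouth",):
    r=finder.place_of(n,c); print(c,n,[(d["centre"],d["conf"],ray(c,d["centre"],.012)) for d in r])
E
```

```text
time_s: 9.52
tcp_pos: [0.4833, 0.1365, 0.0767]
eef_rot: [179.9, -0.1, -95.6]
contact_force: [0.1, -0.9, -1.9]
gripper_width: 0.0173
[0.4833119  0.13651123 0.07669601] [ 0.14791601 -0.94001061 -1.89914952]
-4 [316.76573244 194.53613693]
-2 [316.7683911  198.45511692]
0 [316.77103286 202.34919832]
2 [316.77365789 206.21861766]
4 [316.77626635 210.06360849]
wrist mouth [([313.9, 212.8], 0.68, array([0.48471735, 0.13832522, 0.012     ])), ([315.7, 140.6], 0.18, array([0.53278002, 0.13220954, 0.012     ]))]
scene mouth [([334.2, 248.4], 0.65, array([0.4764112 , 0.15128725, 0.012     ]))]
```

View pics/w5.png

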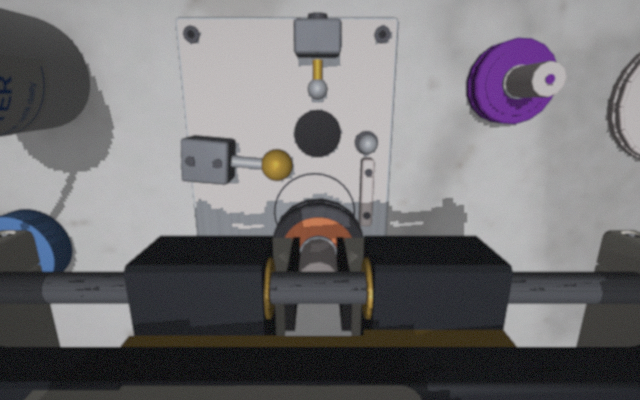

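View pics/s5.png

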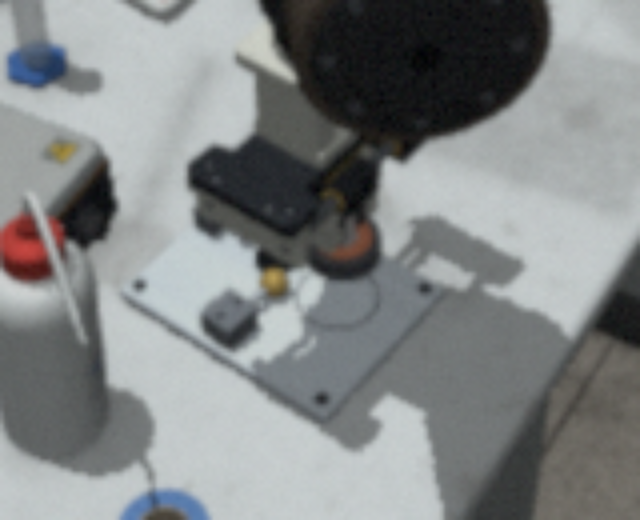

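The cell is held above the nest. Its far top edge is at about row 199, and the ring shows from cols 274–355 with its far edge at row 174. The ring is nearly concentric with the cell.

```bash
python3 - <<'E'
from h import *
st=dict(tcp_pos=np.array([.4833119,.13651123,.07669601]),eef_rot=np.array([179.95,-.05,-95.65]))
n=np.array([.995,-.1,0])
print("mouth",ray("wrist",(315,174),.012,st)-.0275*n)
print("l/r",ray("wrist",(274.5,210),.012,st),ray("wrist",(355,210),.012,st))
im=cv2.imread("pics/w5.png"); cv2.imwrite("pics/w5c.png",cv2.resize(im[60:250,240:400],None,fx=4,fy=3,interpolation=cv2.INTER_CUBIC))
for b,z in [((317.5,90),.02),((367,143),.02),((277,165),.0225)]: print(ray("wrist",b,z,st))
E
```

```text
mouth [0.48326819 0.13784022 0.012     ]
l/r [0.48879422 0.16464894 0.012     ] [0.48346557 0.11081371 0.012     ]
[0.56230107 0.12833309 0.02      ]
[0.52841806 0.10115031 0.02      ]
[0.52072551 0.15757092 0.0225    ]
```

View pics/w5c.png

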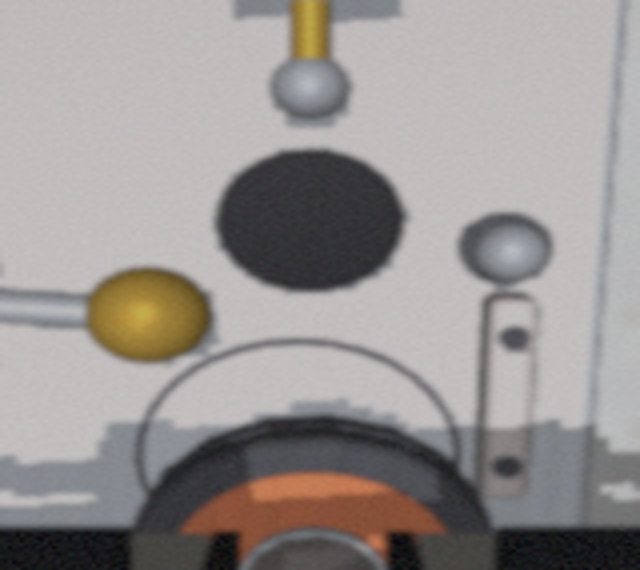

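```bash
python3 -m crank '[{"dx":-1.3,"dy":1.5,"dz":12,"wx":0,"wy":0,"wz":0,"hand":0},{"dx":0,"dy":0,"dz":15,"wx":0,"wy":0,"wz":0,"hand":0},{"dx":0,"dy":0,"dz":10,"wx":0,"wy":0,"wz":0,"hand":0},{"dx":0,"dy":0,"dz":2,"wx":0,"wy":0,"wz":0,"hand":0},{"dx":0,"dy":0,"dz":0,"wx":0,"wy":0,"wz":0,"hand":0}]' 20
python3 -m crank '[{"dx":0,"dy":0,"dz":1,"wx":0,"wy":0,"wz":0,"hand":0},{"dx":0,"dy":0,"dz":0.5,"wx":0,"wy":0,"wz":0,"hand":0}]' 20
```

```text
time_s: 10.35
tcp_pos: [0.4825, 0.1384, 0.0384]
eef_rot: [180.0, -0.0, -95.7]
contact_force: [-0.5, -0.1, -3.1]
gripper_width: 0.0174
time_s: 10.6
tcp_pos: [0.4827, 0.1385, 0.0373]
eef_rot: [-180.0, 0.0, -95.7]
contact_force: [0.6, -0.0, -2.0]
gripper_width: 0.017
```

```bash
python3 -m crank '[{"dx":0,"dy":0,"dz":0.5,"wx":0,"wy":0,"wz":0,"hand":0},{"dx":0,"dy":0,"dz":0,"wx":0,"wy":0,"wz":0,"hand":0}]' 20
```

```text
time_s: 10.85
tcp_pos: [0.4825, 0.1384, 0.0366]
eef_rot: [-180.0, 0.0, -95.7]
contact_force: [1.2, 0.3, -2.0]
gripper_width: 0.017
```

```bash
python3 -m crank '[{"dx":0,"dy":0,"dz":0.5,"wx":0,"wy":0,"wz":0,"hand":0},{"dx":0,"dy":0,"dz":0.5,"wx":0,"wy":0,"wz":0,"hand":0},{"dx":0,"dy":0,"dz":0,"wx":0,"wy":0,"wz":0,"hand":0}]' 20
```

```text
time_s: 11.22
tcp_pos: [0.4825, 0.1384, 0.0355]
eef_rot: [180.0, -0.0, -95.7]
contact_force: [-0.3, -0.5, -2.7]
gripper_width: 0.0175
```

```bash
python3 -m crank '[{"dx":0,"dy":0,"dz":0.5,"wx":0,"wy":0,"wz":0,"hand":0},{"dx":0,"dy":0,"dz":0,"wx":0,"wy":0,"wz":0,"hand":0}]' 20
```

```text
time_s: 11.48
tcp_pos: [0.4825, 0.1384, 0.0351]
eef_rot: [-180.0, 0.0, -95.7]
contact_force: [0.1, 0.0, -1.7]
gripper_width: 0.0173
```

```bash
python3 -m crank '[{"dx":0,"dy":0,"dz":0.5,"wx":0,"wy":0,"wz":0,"hand":0},{"dx":0,"dy":0,"dz":0,"wx":0,"wy":0,"wz":0,"hand":0}]' 20
```

```text
time_s: 11.72
tcp_pos: [0.4825, 0.1384, 0.035]
eef_rot: [-180.0, 0.0, -95.7]
contact_force: [-3.3, -0.4, 4.5]
gripper_width: 0.0172
```

```bash
python3 -m crank '[{"dx":0,"dy":0,"dz":0.4,"wx":0,"wy":0,"wz":0,"hand":0},{"dx":0,"dy":0,"dz":0,"wx":0,"wy":0,"wz":0,"hand":0}]' 20
```

```text
time_s: 11.98
tcp_pos: [0.4825, 0.1384, 0.035]
eef_rot: [-180.0, 0.0, -95.6]
contact_force: [-4.8, 0.4, 10.2]
gripper_width: 0.0175
```

```bash
python3 -m crank '[{"dx":0,"dy":0,"dz":-0.5,"wx":0,"wy":0,"wz":0,"hand":0},{"dx":0,"dy":0,"dz":0,"wx":0,"wy":0,"wz":0,"hand":25},{"dx":0,"dy":0,"dz":0,"wx":0,"wy":0,"wz":0,"hand":40},{"dx":0,"dy":0,"dz":0,"wx":0,"wy":0,"wz":0,"hand":45},{"dx":0,"dy":0,"dz":0,"wx":0,"wy":0,"wz":0,"hand":45},{"dx":0,"dy":0,"dz":0,"wx":0,"wy":0,"wz":0,"hand":45}]' 20; python3 -m crank '[{"dx":0,"dy":0,"dz":-10,"wx":0,"wy":0,"wz":0,"hand":45},{"dx":0,"dy":0,"dz":-20,"wx":0,"wy":0,"wz":0,"hand":45},{"dx":0,"dy":0,"dz":-25,"wx":0,"wy":0,"wz":0,"hand":45},{"dx":0,"dy":12,"dz":-5,"wx":0,"wy":0,"wz":0,"hand":45},{"dx":0,"dy":20,"dz":0,"wx":0,"wy":0,"wz":0,"hand":0},{"dx":0,"dy":17,"dz":0,"wx":0,"wy":0,"wz":0,"hand":0},{"dx":0,"dy":0,"dz":0,"wx":0,"wy":0,"wz":0,"hand":0}]' 20
python3 - <<'E'
from h import *
st=get_state(); print(st['tcp_pos'],st['eef_rot'],st['contact_force'])
im=optics.capture("wrist"); cv2.imwrite("pics/w6.png",im)
for n in ("mirror_mid","mouth"):
  print(n,[(d["centre"],d["conf"],ray("wrist",d["centre"],.035 if n[1]=="i" else .012,st)) for d in finder.place_of(n,"wrist")])
E
```

```text
time_s: 12.72
tcp_pos: [0.4825, 0.1384, 0.0346]
eef_rot: [180.0, -0.0, -95.7]
contact_force: [-0.5, -0.3, -0.3]
gripper_width: 0.0397
time_s: 13.6
tcp_pos: [0.4324, 0.1431, 0.0947]
eef_rot: [180.0, -0.0, -95.6]
contact_force: [0.6, -0.8, -0.6]
gripper_width: 0.0149
[0.43240354 0.14308731 0.09471676] [ 1.79984904e+02 -1.41155081e-03 -9.55999937e+01] [ 0.62611092 -0.77248068 -0.61260958]
mirror_mid [([317.1, 141.9], 0.76, array([0.48089008, 0.138274  , 0.035     ]))]
mouth []
```

View pics/w6.png

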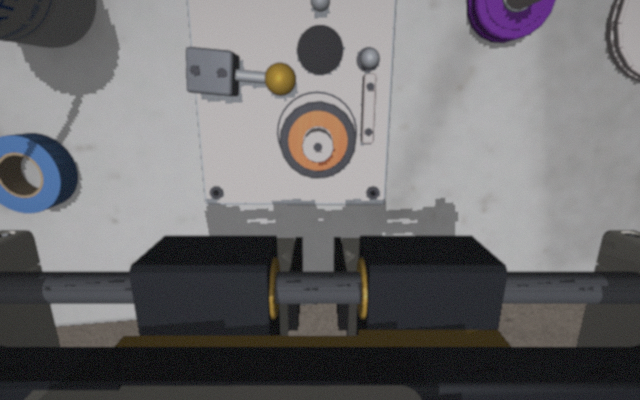

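The cell stands free inside the ring: disc centre at about (317,139), ring showing at its far side at row 92. I'll measure the offset.

```bash
python3 - <<'E'
from h import *
st=get_state()
n=np.array([.995,-.1,0])
im=cv2.imread("pics/w6.png")
print("knob",ray("wrist",(318,147),.058,st))
print("disc far-edge based",ray("wrist",(317,102),.028,st)-.025*n)
print("mouth",ray("wrist",(317,92),.012,st)-.0275*n, "balls",ray("wrist",(368,59),.02,st),ray("wrist",(320,3),.02,st))
cv2.imwrite("pics/w6c.png",cv2.resize(im[0:190,240:400],None,fx=4,fy=3,interpolation=cv2.INTER_CUBIC))
E
```

```text
knob [0.48221844 0.13813655 0.058     ]
disc far-edge based [0.48142577 0.13888991 0.028     ]
mouth [0.48525296 0.13855618 0.012     ] balls [0.5289071  0.10214752 0.02      ] [0.56305131 0.12897608 0.02      ]
```

View pics/w6c.png

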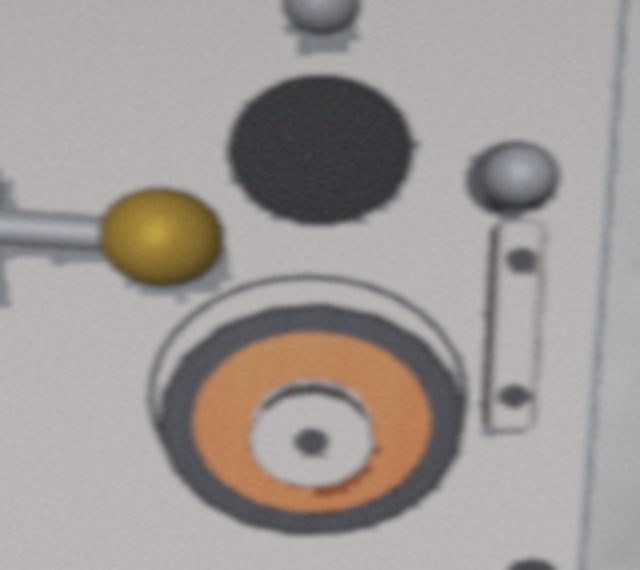

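```bash
python3 -m crank '[{"dx":2,"dy":0,"dz":20,"wx":0,"wy":0,"wz":0,"hand":0},{"dx":0,"dy":0,"dz":25,"wx":0,"wy":0,"wz":0,"hand":0},{"dx":0,"dy":0,"dz":20,"wx":0,"wy":0,"wz":0,"hand":0},{"dx":0,"dy":0,"dz":10,"wx":0,"wy":0,"wz":0,"hand":0},{"dx":0,"dy":0,"dz":4,"wx":0,"wy":0,"wz":0,"hand":0},{"dx":0,"dy":0,"dz":0,"wx":0,"wy":0,"wz":0,"hand":0},{"dx":0,"dy":0,"dz":0,"wx":0,"wy":0,"wz":0,"hand":0}]' 20
python3 - <<'E'
from h import *
F=[]
for i in range(1):
    st=get_state(); F.append(st['contact_force'])
print(st['tcp_pos'],F)
im=optics.capture("wrist"); cv2.imwrite("pics/w7.png",im)
im=optics.capture("scene"); cv2.imwrite("pics/s7.png",cv2.resize(im[190:290,260:400],None,fx=5,fy=5))
E
```

```text
time_s: 14.62
tcp_pos: [0.4339, 0.1415, 0.0162]
eef_rot: [-180.0, 0.0, -95.7]
contact_force: [-0.5, -0.0, -0.0]
gripper_width: 0.0002
[0.43391214 0.14153155 0.01622965] [array([-0.45086533, -0.01724739, -0.01133228])]
```

View pics/w7.png

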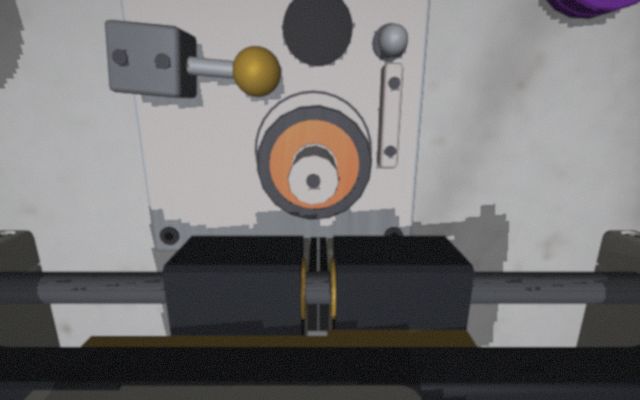

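View pics/s7.png

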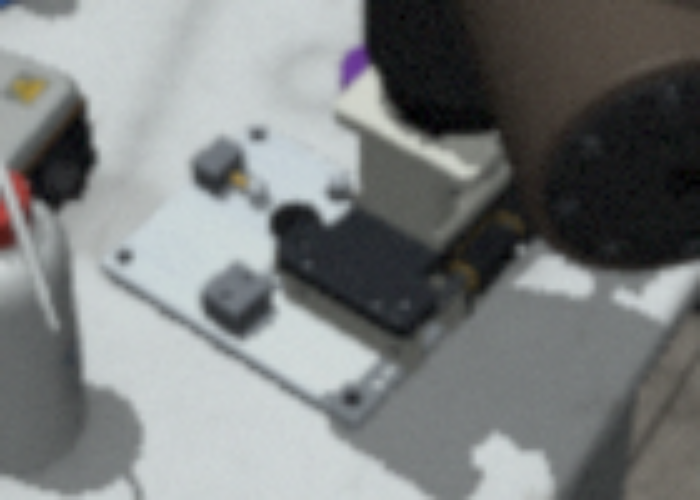

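Fingers are low behind the rim at (318,240), with the cell at (313,165) ahead. I'm approaching to contact.

```bash
python3 -m crank '[{"dx":0,"dy":-4,"dz":0,"wx":0,"wy":0,"wz":0,"hand":0},{"dx":0,"dy":-4,"dz":0,"wx":0,"wy":0,"wz":0,"hand":0},{"dx":0,"dy":-2,"dz":0,"wx":0,"wy":0,"wz":0,"hand":0},{"dx":0,"dy":-1,"dz":0,"wx":0,"wy":0,"wz":0,"hand":0},{"dx":0,"dy":-1,"dz":0,"wx":0,"wy":0,"wz":0,"hand":0},{"dx":0,"dy":-1,"dz":0,"wx":0,"wy":0,"wz":0,"hand":0}]' 20; python3 -m crank '[{"dx":0,"dy":-1,"dz":0,"wx":0,"wy":0,"wz":0,"hand":0},{"dx":0,"dy":-1,"dz":0,"wx":0,"wy":0,"wz":0,"hand":0}]' 20;python3 -m crank '[{"dx":0,"dy":-1,"dz":0,"wx":0,"wy":0,"wz":0,"hand":0},{"dx":0,"dy":-1,"dz":0,"wx":0,"wy":0,"wz":0,"hand":0}]' 20
```

```text
time_s: 15.48
tcp_pos: [0.4462, 0.1398, 0.0156]
eef_rot: [180.0, -0.0, -95.7]
contact_force: [-1.3, 1.4, -0.2]
gripper_width: 0.0003
time_s: 15.72
tcp_pos: [0.4484, 0.1397, 0.0156]
eef_rot: [180.0, -0.0, -95.7]
contact_force: [0.1, 0.3, 0.5]
gripper_width: -0.0
time_s: 15.98
tcp_pos: [0.4505, 0.1395, 0.0156]
eef_rot: [180.0, -0.0, -95.7]
contact_force: [-1.5, 0.0, -0.0]
gripper_width: 0.0001
```

```bash
python3 -m crank '[{"dx":0,"dy":-1,"dz":0,"wx":0,"wy":0,"wz":0,"hand":0},{"dx":0,"dy":-1,"dz":0,"wx":0,"wy":0,"wz":0,"hand":0},{"dx":0,"dy":-1,"dz":0,"wx":0,"wy":0,"wz":0,"hand":0},{"dx":0,"dy":-1,"dz":0,"wx":0,"wy":0,"wz":0,"hand":0},{"dx":0,"dy":-1,"dz":0,"wx":0,"wy":0,"wz":0,"hand":0}]' 20
python3 - <<'E'
from h import *
im=optics.capture("wrist"); cv2.imwrite("pics/w8.png",im[:260])
E
```

```text
time_s: 16.6
tcp_pos: [0.4555, 0.139, 0.0157]
eef_rot: [-180.0, 0.0, -95.7]
contact_force: [-0.7, -0.8, -0.6]
gripper_width: 0.0008
```

View pics/w8.png

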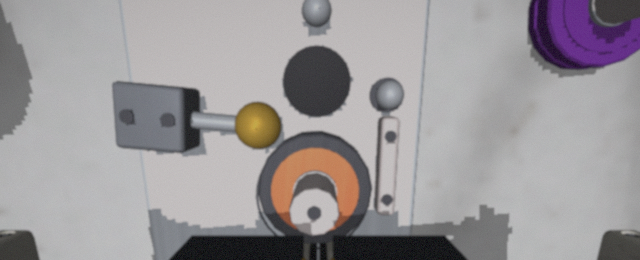

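```bash
python3 - <<'E'
from h import *
n=np.array([.995,-.1,0])
print("cell",ray("wrist",(314,131.5),.028)-.025*n)
E
python3 -m crank '[{"dx":0,"dy":-1,"dz":0,"wx":0,"wy":0,"wz":0,"hand":0},{"dx":0,"dy":-1,"dz":0,"wx":0,"wy":0,"wz":0,"hand":0},{"dx":0,"dy":-1,"dz":0,"wx":0,"wy":0,"wz":0,"hand":0}]' 20
python3 -m crank '[{"dx":0,"dy":-1,"dz":0,"wx":0,"wy":0,"wz":0,"hand":0},{"dx":0,"dy":-1,"dz":0,"wx":0,"wy":0,"wz":0,"hand":0},{"dx":0,"dy":-1,"dz":0,"wx":0,"wy":0,"wz":0,"hand":0}]' 20
```

```text
cell [0.49165079 0.13658583 0.028     ]
time_s: 17.02
tcp_pos: [0.4584, 0.1387, 0.0156]
eef_rot: [180.0, -0.0, -95.7]
contact_force: [-0.5, 0.4, -1.3]
gripper_width: 0.0006
time_s: 17.4
tcp_pos: [0.461, 0.1381, 0.0155]
eef_rot: [180.0, -0.0, -95.7]
contact_force: [-2.5, -0.9, 1.4]
gripper_width: 0.0004
```

```bash
for i in 1; do python3 -m crank '[{"dx":0,"dy":-1,"dz":0,"wx":0,"wy":0,"wz":0,"hand":0},{"dx":0,"dy":-1,"dz":0,"wx":0,"wy":0,"wz":0,"hand":0},{"dx":0,"dy":-1,"dz":0,"wx":0,"wy":0,"wz":0,"hand":0}]' 20
python3 -m crank '[{"dx":0,"dy":-1,"dz":0,"wx":0,"wy":0,"wz":0,"hand":0},{"dx":0,"dy":-1,"dz":0,"wx":0,"wy":0,"wz":0,"hand":0},{"dx":0,"dy":-1,"dz":0,"wx":0,"wy":0,"wz":0,"hand":0}]' 20;python3 -m crank '[{"dx":0,"dy":-1,"dz":0,"wx":0,"wy":0,"wz":0,"hand":0},{"dx":0,"dy":-1,"dz":0,"wx":0,"wy":0,"wz":0,"hand":0},{"dx":0,"dy":-1,"dz":0,"wx":0,"wy":0,"wz":0,"hand":0}]' 20; done
```

```text
time_s: 17.77
tcp_pos: [0.4642, 0.138, 0.0156]
eef_rot: [180.0, -0.0, -95.7]
contact_force: [-3.5, -0.4, -0.5]
gripper_width: 0.0007
time_s: 18.15
tcp_pos: [0.4673, 0.1378, 0.0156]
eef_rot: [180.0, -0.0, -95.7]
contact_force: [-3.9, 0.2, 0.1]
gripper_width: 0.0005
time_s: 18.52
tcp_pos: [0.4704, 0.1375, 0.0156]
eef_rot: [180.0, 0.0, -95.7]
contact_force: [-3.3, -0.3, -0.4]
gripper_width: 0.0003
```

```bash
python3 - <<'E'
from h import *
im=optics.capture("wrist"); cv2.imwrite("pics/w9.png",im[:260])
E
```

```text
(no output)
```

View pics/w9.png

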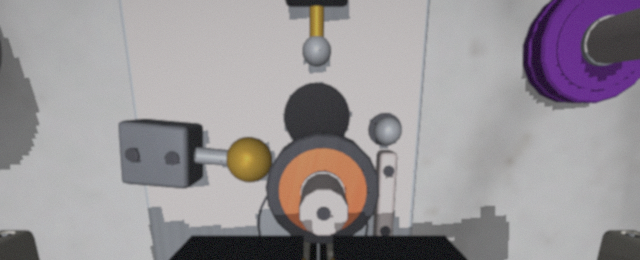

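The cell (322,188) is now against the guide strip and the plunger ball (249,158) is pushed in. The force is about 3.5 N, as expected.

```bash
python3 -m crank '[{"dx":0,"dy":-1,"dz":0,"wx":0,"wy":0,"wz":0,"hand":0},{"dx":0,"dy":-1,"dz":0,"wx":0,"wy":0,"wz":0,"hand":0},{"dx":0,"dy":-1,"dz":0,"wx":0,"wy":0,"wz":0,"hand":0}]' 20
python3 -m crank '[{"dx":0,"dy":-1,"dz":0,"wx":0,"wy":0,"wz":0,"hand":0},{"dx":0,"dy":-1,"dz":0,"wx":0,"wy":0,"wz":0,"hand":0},{"dx":0,"dy":-1,"dz":0,"wx":0,"wy":0,"wz":0,"hand":0}]' 20;python3 -m crank '[{"dx":0,"dy":-1,"dz":0,"wx":0,"wy":0,"wz":0,"hand":0},{"dx":0,"dy":-1,"dz":0,"wx":0,"wy":0,"wz":0,"hand":0},{"dx":0,"dy":-1,"dz":0,"wx":0,"wy":0,"wz":0,"hand":0}]' 20; python3 -m crank '[{"dx":0,"dy":-1,"dz":0,"wx":0,"wy":0,"wz":0,"hand":0},{"dx":0,"dy":-1,"dz":0,"wx":0,"wy":0,"wz":0,"hand":0},{"dx":0,"dy":-1,"dz":0,"wx":0,"wy":0,"wz":0,"hand":0}]' 20
```

```text
time_s: 18.95
tcp_pos: [0.4734, 0.1373, 0.0157]
eef_rot: [-180.0, 0.0, -95.7]
contact_force: [-4.0, 0.2, -0.7]
gripper_width: 0.0005
time_s: 19.32
tcp_pos: [0.4764, 0.137, 0.0157]
eef_rot: [-180.0, 0.0, -95.7]
contact_force: [-3.2, -0.0, -0.4]
gripper_width: 0.0002
time_s: 19.7
tcp_pos: [0.4794, 0.1367, 0.0157]
eef_rot: [-180.0, 0.0, -95.7]
contact_force: [-2.5, -0.4, -1.0]
gripper_width: 0.0006
time_s: 20.08
tcp_pos: [0.4825, 0.1364, 0.0157]
eef_rot: [-180.0, 0.0, -95.7]
contact_force: [-2.0, -0.9, -0.8]
gripper_width: 0.0004
```

```bash
python3 -m crank '[{"dx":0,"dy":-1,"dz":0,"wx":0,"wy":0,"wz":0,"hand":0},{"dx":0,"dy":-1,"dz":0,"wx":0,"wy":0,"wz":0,"hand":0},{"dx":0,"dy":-1,"dz":0,"wx":0,"wy":0,"wz":0,"hand":0}]' 20
python3 -m crank '[{"dx":0,"dy":-1,"dz":0,"wx":0,"wy":0,"wz":0,"hand":0},{"dx":0,"dy":-1,"dz":0,"wx":0,"wy":0,"wz":0,"hand":0}]' 20
python3 - <<'E'
from h import *
im=optics.capture("wrist"); cv2.imwrite("pics/w10.png",im[:260])
E
```

```text
time_s: 20.45
tcp_pos: [0.4849, 0.1359, 0.0156]
eef_rot: [180.0, -0.0, -95.7]
contact_force: [-4.7, 0.4, 1.4]
gripper_width: 0.001
time_s: 20.7
tcp_pos: [0.4873, 0.1358, 0.0156]
eef_rot: [180.0, -0.0, -95.7]
contact_force: [-2.8, 0.5, 0.4]
gripper_width: 0.001
```

View pics/w10.png

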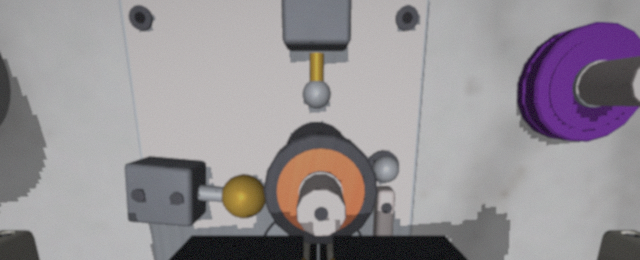

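The cell (320,188) is now touching the side ball (384,166). The stop ball (316,93) is still ahead by about 30 px, so I'll take finer steps.

```bash
python3 -m crank '[{"dx":0,"dy":-1,"dz":0,"wx":0,"wy":0,"wz":0,"hand":0},{"dx":0,"dy":-1,"dz":0,"wx":0,"wy":0,"wz":0,"hand":0}]' 20
python3 -m crank '[{"dx":0,"dy":-1,"dz":0,"wx":0,"wy":0,"wz":0,"hand":0},{"dx":0,"dy":-1,"dz":0,"wx":0,"wy":0,"wz":0,"hand":0}]' 20
python3 - <<'E'
from h import *
im=optics.capture("wrist"); cv2.imwrite("pics/w11.png",im[:260])
E
```

```text
time_s: 21.0
tcp_pos: [0.4895, 0.1358, 0.0157]
eef_rot: [-180.0, 0.0, -95.7]
contact_force: [-3.2, 0.9, -0.8]
gripper_width: 0.0004
time_s: 21.25
tcp_pos: [0.4916, 0.1357, 0.0158]
eef_rot: [-180.0, 0.0, -95.7]
contact_force: [-2.5, 0.9, -0.9]
gripper_width: 0.0005
```

View pics/w11.png

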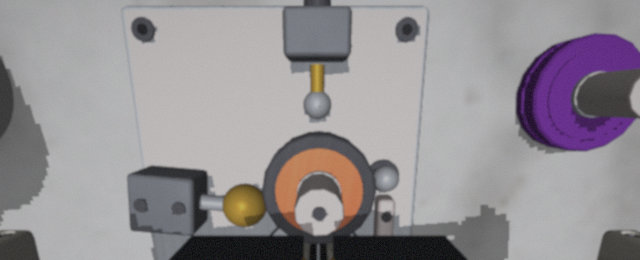

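```bash
python3 -m crank '[{"dx":0,"dy":-0.7,"dz":0,"wx":0,"wy":0,"wz":0,"hand":0},{"dx":0,"dy":-0.7,"dz":0,"wx":0,"wy":0,"wz":0,"hand":0}]' 20
python3 -m crank '[{"dx":0,"dy":-0.5,"dz":0,"wx":0,"wy":0,"wz":0,"hand":0},{"dx":0,"dy":-0.5,"dz":0,"wx":0,"wy":0,"wz":0,"hand":0}]' 20
```

```text
time_s: 21.55
tcp_pos: [0.4928, 0.1355, 0.0157]
eef_rot: [-180.0, 0.0, -95.7]
contact_force: [-1.6, 1.3, -0.8]
gripper_width: 0.0003
time_s: 21.8
tcp_pos: [0.4938, 0.1353, 0.0157]
eef_rot: [-180.0, 0.0, -95.7]
contact_force: [-1.4, 1.2, 0.0]
gripper_width: 0.0002
```

```bash
python3 -m crank '[{"dx":0,"dy":-0.4,"dz":0,"wx":0,"wy":0,"wz":0,"hand":0},{"dx":0,"dy":-0.4,"dz":0,"wx":0,"wy":0,"wz":0,"hand":0}]' 20
```

```text
time_s: 22.05
tcp_pos: [0.4946, 0.1352, 0.0157]
eef_rot: [-180.0, 0.0, -95.7]
contact_force: [-1.4, -0.1, 0.1]
gripper_width: 0.0004
```

```bash
python3 -m crank '[{"dx":0,"dy":-0.4,"dz":0,"wx":0,"wy":0,"wz":0,"hand":0},{"dx":0,"dy":-0.4,"dz":0,"wx":0,"wy":0,"wz":0,"hand":0}]' 20
```

```text
time_s: 22.3
tcp_pos: [0.4954, 0.1351, 0.0157]
eef_rot: [-180.0, 0.0, -95.7]
contact_force: [-1.2, -0.1, -0.2]
gripper_width: 0.0
```

```bash
python3 -m crank '[{"dx":0,"dy":-0.4,"dz":0,"wx":0,"wy":0,"wz":0,"hand":0},{"dx":0,"dy":-0.4,"dz":0,"wx":0,"wy":0,"wz":0,"hand":0}]' 20
```

```text
time_s: 22.55
tcp_pos: [0.4962, 0.1351, 0.0157]
eef_rot: [-180.0, 0.0, -95.7]
contact_force: [0.4, 0.1, 0.8]
gripper_width: 0.0003
```

```bash
python3 -m crank '[{"dx":0,"dy":-0.4,"dz":0,"wx":0,"wy":0,"wz":0,"hand":0},{"dx":0,"dy":-0.3,"dz":0,"wx":0,"wy":0,"wz":0,"hand":0}]' 20
```

```text
time_s: 22.8
tcp_pos: [0.4968, 0.135, 0.0157]
eef_rot: [-180.0, 0.0, -95.7]
contact_force: [-0.5, 0.6, -0.3]
gripper_width: 0.0007
```

```bash
python3 - <<'E'
from h import *
im=optics.capture("wrist"); cv2.imwrite("pics/w12.png",cv2.resize(im[60:250,230:420],None,fx=3,fy=3,interpolation=cv2.INTER_CUBIC))
print(get_state()['contact_force'])
E
```

```text
[0.1286895  0.15921591 0.38683429]
```

View pics/w12.png

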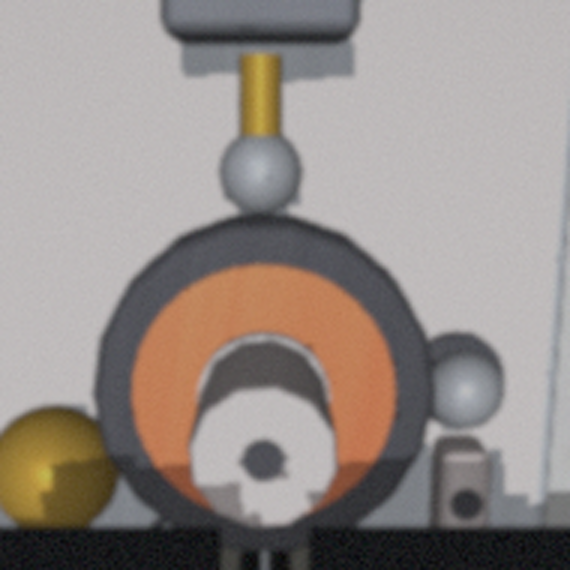

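The cell appears to be against the stop ball (260,175 in the crop) and the side ball. The push force fell to about 0, so the plunger carried it home. Next I'll press gently in small steps.

```bash
python3 -m crank '[{"dx":0,"dy":-0.3,"dz":0,"wx":0,"wy":0,"wz":0,"hand":0},{"dx":0,"dy":-0.2,"dz":0,"wx":0,"wy":0,"wz":0,"hand":0}]' 20
```

```text
time_s: 23.1
tcp_pos: [0.4972, 0.1349, 0.0157]
eef_rot: [180.0, -0.0, -95.7]
contact_force: [-1.1, 0.2, 1.2]
gripper_width: 0.0009
```

```bash
python3 -m crank '[{"dx":0,"dy":-0.2,"dz":0,"wx":0,"wy":0,"wz":0,"hand":0},{"dx":0,"dy":-0.2,"dz":0,"wx":0,"wy":0,"wz":0,"hand":0}]' 20
```

```text
time_s: 23.35
tcp_pos: [0.4974, 0.1348, 0.0156]
eef_rot: [180.0, -0.0, -95.7]
contact_force: [-2.9, 0.9, 1.5]
gripper_width: 0.0007
```

```bash
python3 -m crank '[{"dx":0,"dy":-0.2,"dz":0,"wx":0,"wy":0,"wz":0,"hand":0},{"dx":0,"dy":0,"dz":0,"wx":0,"wy":0,"wz":0,"hand":0}]' 20
```

```text
time_s: 23.6
tcp_pos: [0.4975, 0.1347, 0.0156]
eef_rot: [180.0, -0.0, -95.7]
contact_force: [-2.9, 1.1, 2.2]
gripper_width: 0.0002
```

```bash
python3 -m crank '[{"dx":0,"dy":-0.2,"dz":0,"wx":0,"wy":0,"wz":0,"hand":0},{"dx":0,"dy":0,"dz":0,"wx":0,"wy":0,"wz":0,"hand":0}]' 20
```

```text
time_s: 23.85
tcp_pos: [0.4976, 0.1347, 0.0156]
eef_rot: [180.0, -0.0, -95.7]
contact_force: [-4.4, 2.0, 1.8]
gripper_width: 0.0007
```

```bash
python3 -m crank '[{"dx":0,"dy":-0.2,"dz":0,"wx":0,"wy":0,"wz":0,"hand":0},{"dx":0,"dy":0,"dz":0,"wx":0,"wy":0,"wz":0,"hand":0}]' 20
```

```text
time_s: 24.1
tcp_pos: [0.4977, 0.1346, 0.0156]
eef_rot: [180.0, -0.0, -95.7]
contact_force: [-5.9, 2.3, 3.0]
gripper_width: 0.0008
```

```bash
python3 -m crank '[{"dx":0,"dy":-0.2,"dz":0,"wx":0,"wy":0,"wz":0,"hand":0},{"dx":0,"dy":0,"dz":0,"wx":0,"wy":0,"wz":0,"hand":0}]' 20
```

```text
time_s: 24.35
tcp_pos: [0.4977, 0.1346, 0.0155]
eef_rot: [179.9, -0.0, -95.7]
contact_force: [-6.7, 1.5, 2.9]
gripper_width: 0.0005
```

```bash
python3 -m crank '[{"dx":0,"dy":-0.3,"dz":0,"wx":0,"wy":0,"wz":0,"hand":0},{"dx":0,"dy":0,"dz":0,"wx":0,"wy":0,"wz":0,"hand":0}]' 20
```

```text
time_s: 24.6
tcp_pos: [0.4978, 0.1345, 0.0155]
eef_rot: [179.9, -0.0, -95.7]
contact_force: [-7.6, 2.6, 4.0]
gripper_width: 0.0003
```

```bash
python3 -m crank '[{"dx":0,"dy":0,"dz":0,"wx":0,"wy":0,"wz":0,"hand":0}]' 20
```

```text
time_s: 24.72
tcp_pos: [0.4978, 0.1345, 0.0155]
eef_rot: [179.9, -0.0, -95.7]
contact_force: [-6.6, 2.4, 4.1]
gripper_width: 0.0006
```

```bash
python3 -m crank '[{"dx":0,"dy":0,"dz":0,"wx":0,"wy":0,"wz":0,"hand":0}]' 20
```

```text
time_s: 24.85
tcp_pos: [0.4978, 0.1345, 0.0155]
eef_rot: [179.9, -0.0, -95.7]
contact_force: [-7.7, 2.2, 2.1]
gripper_width: 0.0004
```

```bash
python3 -m crank '[{"dx":0,"dy":-0.3,"dz":0,"wx":0,"wy":0,"wz":0,"hand":0},{"dx":0,"dy":0,"dz":0,"wx":0,"wy":0,"wz":0,"hand":0}]' 20
```

```text
time_s: 25.1
tcp_pos: [0.4979, 0.1344, 0.0154]
eef_rot: [179.9, -0.0, -95.7]
contact_force: [-8.7, 2.6, 4.7]
gripper_width: 0.0002
```

```bash
python3 -m crank '[{"dx":0,"dy":-0.1,"dz":0,"wx":0,"wy":0,"wz":0,"hand":0},{"dx":0,"dy":0,"dz":0,"wx":0,"wy":0,"wz":0,"hand":0},{"dx":0,"dy":0,"dz":0,"wx":0,"wy":0,"wz":0,"hand":0}]' 20
```

```text
time_s: 25.48
tcp_pos: [0.4979, 0.1344, 0.0154]
eef_rot: [179.9, -0.0, -95.7]
contact_force: [-8.9, 3.5, 3.8]
gripper_width: 0.0004
```

```bash
python3 -m crank '[{"dx":0,"dy":0,"dz":0,"wx":0,"wy":0,"wz":0,"hand":0},{"dx":0,"dy":0,"dz":0,"wx":0,"wy":0,"wz":0,"hand":0}]' 20
```

```text
time_s: 25.72
tcp_pos: [0.4979, 0.1344, 0.0154]
eef_rot: [179.9, -0.0, -95.7]
contact_force: [-8.8, 4.2, 4.4]
gripper_width: 0.0005
```

The press held about 9 N for over 0.6 s. Now drawing back.

```bash
python3 -m crank '[{"dx":0,"dy":0.5,"dz":0,"wx":0,"wy":0,"wz":0,"hand":0},{"dx":0,"dy":0.5,"dz":0,"wx":0,"wy":0,"wz":0,"hand":0},{"dx":0,"dy":0.5,"dz":0,"wx":0,"wy":0,"wz":0,"hand":0},{"dx":0,"dy":0.5,"dz":0,"wx":0,"wy":0,"wz":0,"hand":0},{"dx":0,"dy":1,"dz":0,"wx":0,"wy":0,"wz":0,"hand":0},{"dx":0,"dy":3,"dz":0,"wx":0,"wy":0,"wz":0,"hand":0},{"dx":0,"dy":10,"dz":0,"wx":0,"wy":0,"wz":0,"hand":0},{"dx":0,"dy":15,"dz":0,"wx":0,"wy":0,"wz":0,"hand":0},{"dx":0,"dy":5,"dz":0,"wx":0,"wy":0,"wz":0,"hand":0}]' 20
python3 -m crank '[{"dx":0,"dy":10,"dz":-15,"wx":0,"wy":0,"wz":0,"hand":0},{"dx":0,"dy":0,"dz":-20,"wx":0,"wy":0,"wz":0,"hand":0},{"dx":0,"dy":0,"dz":-20,"wx":0,"wy":0,"wz":0,"hand":0},{"dx":0,"dy":0,"dz":0,"wx":0,"wy":0,"wz":0,"hand":0},{"dx":0,"dy":0,"dz":0,"wx":0,"wy":0,"wz":0,"hand":0}]' 20
python3 - <<'E'
from h import *
st=get_state(); im=optics.capture("wrist"); cv2.imwrite("pics/w13.png",im)
cv2.imwrite("pics/w13c.png",cv2.resize(im[0:180,220:420],None,fx=3.3,fy=3.3,interpolation=cv2.INTER_CUBIC))
im=optics.capture("top"); cv2.imwrite("pics/t13.png",cv2.resize(im[130:290,180:470],None,fx=2.7,fy=2.7,interpolation=cv2.INTER_CUBIC))
r=finder.place_of("mirror_mid","wrist"); print([(d["centre"],d["conf"],ray("wrist",d["centre"],.035,st)) for d in r])
E
```

```text
time_s: 26.85
tcp_pos: [0.4619, 0.1382, 0.0157]
eef_rot: [180.0, -0.0, -95.6]
contact_force: [-0.1, -0.1, 0.2]
gripper_width: 0.0007
time_s: 27.48
tcp_pos: [0.4529, 0.1392, 0.0703]
eef_rot: [180.0, 0.0, -95.7]
contact_force: [0.8, -0.1, -0.3]
gripper_width: 0.0005
[([319.0, 86.7], 0.95, array([0.53291668, 0.13012291, 0.035     ])), ([542.0, 24.6], 0.66, array([0.55156897, 0.01494564, 0.035     ])), ([17.7, 206.9], 0.43, array([0.48392311, 0.31107718, 0.035     ]))]
```

View pics/w13c.png

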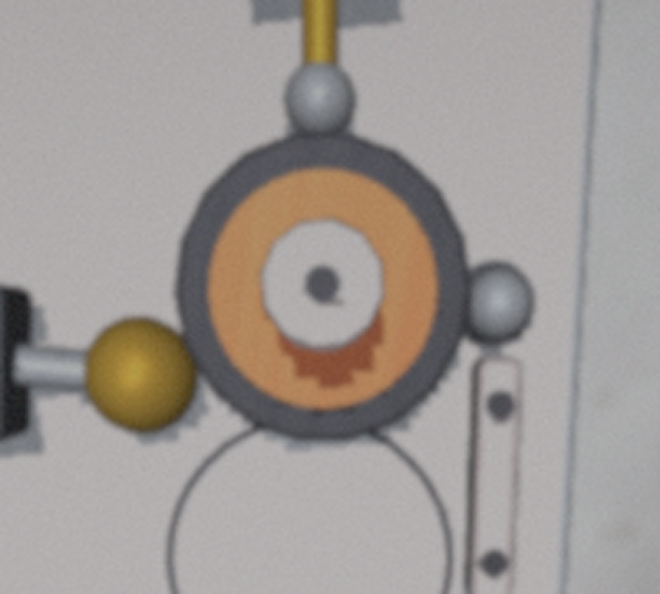

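View pics/t13.png

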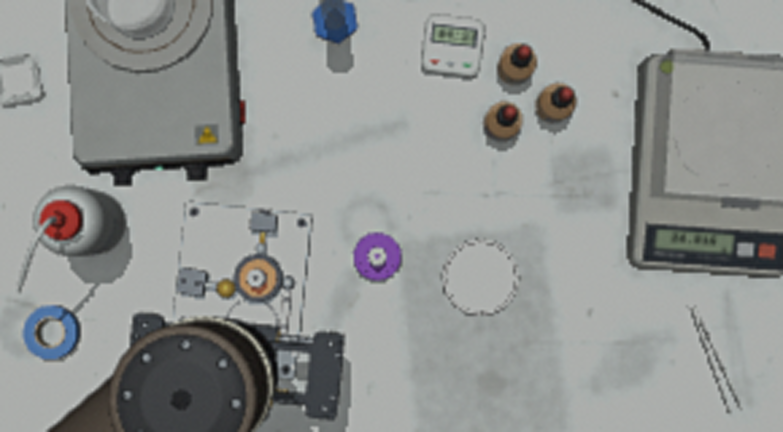

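The crop shows the cell flat and touching the stop ball (320,100), the side ball (498,300) and the plunger (140,372), with the engraved ring empty behind it. In the top view the bystanders sit where they were and the fingers are clear. Handing in.

```bash
python3 -c "
from plant import order,get_state
print(get_state()['time_s']);print(order.close_job())"
```

```text
27.625
the job is handed in; nothing more can be done
None
```

The mirror cell was left seated against all three balls, and I handed the job in at 27.6 s of the 72 s allowed; the hand-in gives no verdict.

- **Lift and set down:** I gripped the true cell, not the purple look-alike, by its knob. I set it down about 3 mm short of the ring's centre (12 mm allowed) and let go.
- **Nudge:** With the closed fingertips low behind the rim, I pushed it past the sprung ball. The force peaked at about 4.7 N and fell to about 0 as the cell came home.
- **Press and draw back:** I raised the push in small steps to about 9 N, slightly under the 10 N asked, and held it there for about 0.6 s. I then drew straight back and up.

**Last checks**
- The wrist picture shows the cell flat and touching the stop ball, the side ball and the plunger ball. Its axis measured (0.533, 0.130) m, within about 2 mm of my estimate of the seat.
- The robot was clear, with the wrist force near zero, and the bystanders in the top picture looked unmoved by eye.
- I only had the wrist force, so the load on each ball was never measured. That the stop ball carried over 6 N, and that each ball still carries more than 0.3 N, is inferred from that force and the picture.
- During the press the wrist also read about 4 N sideways and 4 N upward, which I put down to friction at the rim.

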